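# Push a filter cassette home through its guide

### The job

Free the lock screw on the filter guide: it has a left-hand thread, so turn its grey wing knob clockwise seen from above, as far as it goes. Then hold the wooden push stick and use it, never your fingers, to push the filter cassette through the covered channel, on past the drag of the spring shoe, until it sits home against the end stop, gently, without ramming it. Leave the cassette home and the screw loose, lay the stick flat on the bench, and do not disturb the other things.

Things in the scene. Friction and masses are not known exactly. Their poses are not given: they have to be found in the camera images.
- guide: Aluminium filter guide, fixed on the bench: a straight channel 48 mm wide, 260 mm long, 68 mm over all. Origin at bench level on the channel's centre line, under the lock screw's station; +x is the feed direction, z up. Channel floor 6 mm above the bench. From x = -120 to -15 mm an open lead-in with side walls 18 mm above the bench, from -15 to +140 mm a tunnel.
- tunnel_mouth (a point): Middle of the tunnel's mouth, on the channel floor (guide x = -15 mm). The tunnel's clear roof has its underside 32 mm and top 36 mm above the bench. A lock pin hangs from the roof at guide x = 0, y = +16 mm and bars the cassette until the screw is loosened by about 1.1 rad.
- shoe_station (a point): Lowest point of the white spring shoe under the roof (guide x = 52 mm; dark housing above it, top 50 mm above the bench). Once the cassette's nose is under it, it drags on the cassette with about 4 to 9 N. The rigid end stop lies beyond: its face is somewhere from guide x = 80 to 118 mm, reset each time, and has to be felt after the drag.
- lock_grip (a point): Grip point of the lock screw's grey wing knob, on its turning axis, 70 mm above the bench. The wing is a bar 52 mm long, 14 mm thick, its top 81 mm and its foot 54 mm above the bench, on a disc 44 mm wide; the point's x axis runs along the bar. The knob keeps its height as it turns.
- lock (a joint): Turn of the lock screw in rad: 0 = locked (bar along the channel, it will not turn anticlockwise), grows clockwise seen from above, 1.5 = fully loose (a stop; one twist of the wrist). Left-hand quick thread with steady friction, about 0.08 N m; stays where left. The pin lifts 6 mm per rad.
- cassette: Grey filter cassette, 80 mm long (x), 44 mm wide, 24 mm tall, about 120 g (it cracks if pushed with over 25 N), lying in the lead-in, nose (+x, with a sloped groove on top) towards the tunnel. Origin at the centre of its underside.
- feeler (a joint): Brass spring feeler in the end stop's face, m pressed in: 0 = free (sticks out 6 mm), 0.006 = cassette flush against the stop. Weak spring, about 2 N; the shoe's drag keeps the cassette in place.
- stick: Pale wooden push stick, 200 mm long, about 110 g, lying on the bench. Origin at bench level under the centre of its upright grip block (50 mm along x, 24 mm wide, 60 mm tall); the flat blade (18 mm wide, 14 mm tall, at the bottom) runs along +x from the block to its tip 175 mm from the origin. Its blade fits the channel.
- stick_tip (a point): Middle of the end face of the stick's blade, 7 mm above the stick's underside.
- jar: small amber jar with steel lid, 64 mm wide, 75 tall; a bystander. Origin at the centre of its underside.
- clamp_ring: steel pipe-clamp ring lying flat, 64 mm wide, 16 tall; a bystander. Origin at the centre of its underside.
- beaker: open steel beaker, 72 mm wide, 85 tall; a bystander. Origin at the centre of its underside.
- spatula: lab spatula, 190 mm long, lying flat; a bystander.
- bottle_a: clear sample bottle, 62 mm wide, 170 tall; a bystander. Origin at the centre of its underside.
- bottle_b: amber sample bottle, 62 mm wide, 170 tall; a bystander. Origin at the centre of its underside.
Mind the look-alikes: they are no part of the job. There is more than one size of the cassette; the job needs the middle-sized. What is shaped like the stick but black or turquoise is not meant.

How it is judged (in metres and radians):
On the way, in this order (a step that is already met when the one before it is completed fails the run):
1. the lock screw is turned loose (clockwise by more than 1.1 rad) (value of joint lock above 1.1 rad), for 0.2 s.
2. the stick pushes the cassette on under the spring shoe (x of cassette in the frame of guide between 0 and 0.035 m and contact force between stick and cassette above 1 N), for 0.05 s.
3. the cassette sits home against the stop (value of joint feeler above 0.004 m and x of cassette in the frame of guide above 0.025 m), for 0.2 s.
At the end, for the whole second after the job is handed in: The cassette lies in the tunnel within 2 mm of the end stop (feeler pressed in by more than 4 of its 6 mm), the lock screw is still loose (over 1.1 rad), and the push stick lies flat on the bench, blade down, out of the guide; both at rest (all of step 3 and value of joint lock above 1.1 rad and z of cassette in the frame of guide below 0.012 m and linear speed of each of cassette, stick below 0.02 m/s and height (world z) of stick below 0.005 m and height (world z) of stick_tip below 0.012 m and angle between stick's own z axis and vertical below 0.1 rad); the robot touches nothing.
It fails at once if the fingers touch the cassette (contact force between the fingers and cassette above 0.5 N).
It fails at once if the cassette is rammed: the stick presses on it with more than 25 N (contact force between stick and cassette above 25 N).
It fails at once if a bystander is moved by more than 30 mm (distance of any of jar, clamp_ring, beaker, spatula, bottle_a, bottle_b from where it was at the start of the episode above 0.03 m).
It also fails if it takes over 69 s, if anything falls off the work surface, if the arm or the gripper's body presses on something with over 40 N, if the wrist force passes 120 N, or if a joint passes its speed limit or range.

### The arm

A 6-joint arm with a two-finger parallel gripper is mounted at the origin on the work surface. World frame = base frame: x ahead of the robot, y to its left, z up, the work surface at z = 0. Lengths are in mm, angles in degrees, forces in N, time in s.
With the tool pointing down it reaches from about 350 to 850 mm from the base axis. Payload 8.1 kg.
Tool frame: the origin (TCP) lies midway between the tips of the shut fingers; the grasp point (between the pads) lies 19 mm behind it (r.grasp_offset is the distance from the TCP to the grasp point, in mm); z points along the fingers, x is the direction in which the jaws open and shut, and the axes are right-handed (so a half turn about z gives the same grasp; the last joint's range is limited). The gripper opens to 85 mm and grips with 20 to 120 N. Pads are 22 mm wide; open, the fingers measure 114 mm over their backs; the gripper's body (76 mm by 85 mm) begins 54 mm behind the grasp point. The pads swing forward as they close: fully open they stand 13 mm farther back than shut.
Start: joints at [-77.086, 7.471, 85.268, -0, 87.261, -4.893], TCP at [183.512, -571.252, 231.292] pointing down, gripper open.
Joint ranges: [-169.43, 169.43], [-51.17, 129.36], [1.28, 143.12], [-76.62, 256.62], [0, 156.53], [-152.29, 152.29]. Speed limits (degrees/s): [136.94, 136.94, 159.86, 180, 180, 180].

### API

Orientations are given as [roll, pitch, yaw] about the fixed x, y, z axes, in that order (R = Rz(yaw) Ry(pitch) Rx(roll)).
In Python, from bench import r, optics, hand_in gives the robot as it stands.
- The arm moves only by the shell command python3 -m pendant 'ROWS' [FORCE]. ROWS is JSON, a list of rows, each a list of 5 numbers: the opening, from 0 (shut) to 1 (fully open), then the shift along the tool's x, y, z in mm, then the turn about the tool's z in degrees. A call has 1 to 10 rows; each row shifts and turns the commanded pose from where the row before left it, along the tool's axes as they then stand; what a row does not reach is not made up. A row lasts 1/10 s, in which the tool goes at most 50 mm and 8.59 degrees, less where a joint would pass 70% of its speed; a pose out of reach is approached as far as the arm can. A call with a gripper value outside its range is refused whole. The fingers move at their own pace and stop on an object; FORCE is the grip in N (left out, the last holds). Time passes only in rows, so rows that do not move let the fingers close. It gives the time, the measured TCP pose, the force and the opening at its end, in the units of the state.
- r.sense(): the state, without advancing time (a new reading comes with each control period).
- optics.snapshot(name): name is "side" or "top"; returns (picture, depth): 420x560x3 uint8, blue, green, red; 420x560 float32, mm along the optical axis (not along the pixel's ray), 0 where there is no reading.
- optics.camera_params(name): a dict with "camera_matrix" (3x3 intrinsics, pixels), "eye" and "orientation" of the camera in the world. Camera axes: x right, y down, z forward; pixel columns grow to the right and rows downward; lengths in mm; the calibration is good to about 2 mm. A picture is of the moment at which its call begins. camera_params takes no time and is no camera call.
- hand_in(): hands the job in, once; it reports no verdict.
Trained networks look in the newest picture that a camera, given by its name, has taken for a name from the list of things; names that differ only in an ending like _2 or _b are one class to them, and where a whole thing is asked for, a point or a joint stands for the part that bears it (a point fixed in the world has none). Each returns a list of dicts, best first, with "score" (0 to 1); they miss things now and then, are a little off and sometimes report something else, mostly with a low value. They report only what shows in the picture. A call takes as long as a camera call. They do not tell look-alikes from the thing itself.
- optics.search_frame(camera, query): "at" ([x, y, z] in mm, in world coordinates, good to about 4 mm: the middle of the surface that is visible of it).
The state is a dict: "time": time; "joint_pos": joint angles; "qd": joint speeds; "joint_efforts": joint torques, N m; "tool_pos": TCP position; "tcp_rot": TCP orientation; "ft_force": force on the tool from outside, world axes, zero at the start; "wrist_torque": the same for the moment, N m; "finger_gap": finger opening in mm.
Only numpy, scipy, OpenCV 4.12 (cv2) and the standard library are available. Lean on these libraries where they do the work, as an engineer would, in place of code of your own. Each camera call takes 0.05 s, during which the arm holds its last target. There are 200 camera calls.

## Working session

There is one attempt and no reset: what is moved stays moved. The work goes in short steps, Python scripts to look and compute and a shell command to move; the robot and the scene stay as the last step left them, time stands still between calls to the robot, and variables do not carry over. Pictures are saved under pics/ and viewed, about 8 in all and at most 12, crops included, and the job is handed in when it is done.

```bash
mkdir -p pics; ls; cat > h.py <<'E'
import numpy as np,cv2
from scipy.spatial.transform import Rotation as R
from bench import r,optics,hand_in
def cam(n):
    p=optics.camera_params(n);return p
def world(n,d):
    p=cam(n);K=np.array(p["camera_matrix"]);o=np.array(p["orientation"],float)
    Rm=o if o.shape==(3,3) else R.from_euler('xyz',o,degrees=True).as_matrix()
    h,w=d.shape;u,v=np.meshgrid(np.arange(w),np.arange(h))
    c=np.stack([(u-K[0,2])/K[0,0]*d,(v-K[1,2])/K[1,1]*d,d],-1)
    return c@Rm.T+np.array(p["eye"])
E
python3 - <<'E'
from h import *
for n in("side","top"):
    im,d=optics.snapshot(n);cv2.imwrite(f"pics/{n}0.png",im);np.save(f"pics/{n}0.npy",d);print(n,cam(n))
print(r.sense())
for q in("guide","lock_grip","cassette","stick","stick_tip","jar","clamp_ring","beaker","spatula","bottle_a","tunnel_mouth","shoe_station"):
    for n in ("top",):
        print(q,[(np.round(x["at"]).tolist(),round(x["score"],2)) for x in optics.search_frame(n,q)])
E
```

```text
pics
side {'camera_matrix': array([[505.9250396 ,   0.        , 291.68799724],
       [  0.        , 505.9250396 , 204.26174762],
       [  0.        ,   0.        ,   1.        ]]), 'eye': array([ 26.96789928, 993.78878339, 781.90952758]), 'orientation': array([-122.94413555,    0.34017296, -149.12473244])}
top {'camera_matrix': array([[427.9212276 ,   0.        , 277.42023876],
       [  0.        , 427.9212276 , 208.04008478],
       [  0.        ,   0.        ,   1.        ]]), 'eye': array([ 344.64973638,   28.94291955, 1443.33592542]), 'orientation': array([-169.58384881,    0.17039664,  -90.06518467])}
{'time': 0.1, 'joint_pos': array([-7.70842956e+01,  7.51288405e+00,  8.53231905e+01,  2.85569532e-04,
        8.72628105e+01, -4.89136618e+00]), 'qd': array([ 0.00964512, -0.07354265, -0.05194927, -0.02127663, -0.03973319,
        0.0345124 ]), 'joint_efforts': array([ 1.42186524e-03, -5.70947957e+01, -5.01942766e+01, -3.82438275e-04,
        8.07077828e-03,  2.37107827e-05]), 'tool_pos': array([ 183.41422336, -570.74790301,  230.3259744 ]), 'tcp_rot': array([-1.79991284e+02,  9
[... 213 characters left out ...]
 36.0], 0.95), ([369.0, 233.0, 10.0], 0.38)]
lock_grip [([547.0, 142.0, 66.0], 0.43), ([649.0, 479.0, 110.0], 0.34)]
cassette [([586.0, 76.0, 28.0], 0.72), ([707.0, 91.0, 16.0], 0.56)]
stick [([317.0, -277.0, 13.0], 0.92), ([426.0, -475.0, 16.0], 0.91), ([504.0, -311.0, 14.0], 0.63)]
stick_tip [([505.0, -313.0, 9.0], 0.94), ([319.0, -281.0, 14.0], 0.91), ([432.0, -473.0, 13.0], 0.88)]
jar [([753.0, -39.0, 82.0], 0.83)]
clamp_ring [([413.0, -85.0, 17.0], 0.72)]
beaker [([729.0, 235.0, 47.0], 0.97)]
spatula [([368.0, 232.0, 7.0], 0.94)]
bottle_a [([457.0, 447.0, 115.0], 0.83), ([646.0, 477.0, 108.0], 0.72)]
tunnel_mouth [([553.0, 190.0, 41.0], 0.73)]
shoe_station [([547.0, 192.0, 41.0], 0.97)]
```

View pics/top0.png

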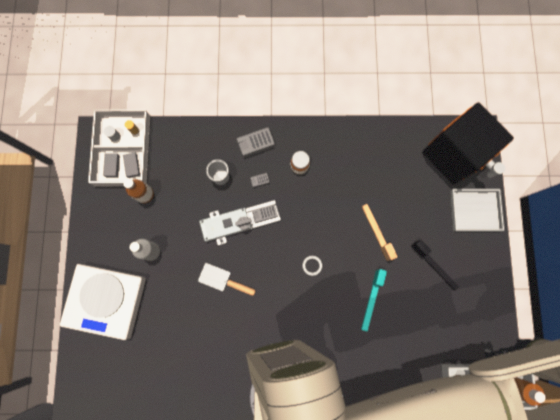

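View pics/side0.png

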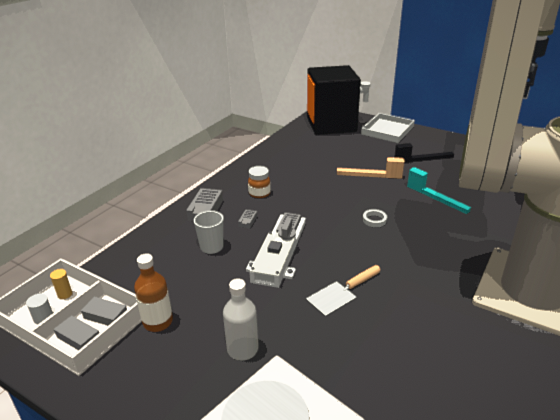

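Top view: the guide is at (240,222) with the knob at about (245,223). Three cassettes show: middle-sized in the lead-in (265,213), a large one (255,141) and a small one (260,180). Three sticks show: pale (379,232), turquoise (374,300) and black (436,265). I choose the pale stick and the cassette in the lead-in. Next I measure them and check in a crop.

```bash
python3 - <<'E'
from h import *
im=cv2.imread("pics/top0.png");d=np.load("pics/top0.npy");W=world("top",d)
a=cv2.resize(im[190:255,190:290],None,fx=8,fy=8,interpolation=cv2.INTER_CUBIC)[:300*2]
cv2.imwrite("pics/c1.png",a[:520,:800])
hsv=cv2.cvtColor(im,cv2.COLOR_BGR2HSV)
m=np.zeros(d.shape,bool);m[195:270,350:405]=1
m&=(hsv[...,1]>60)&(hsv[...,2]>120)&(hsv[...,0]<30)&(d>0)
P=W[m];print(len(P),P.min(0),P.max(0))
blk=P[P[:,2]>45];bl=P[P[:,2]<25]
print("block top",blk.mean(0),blk.min(0),blk.max(0),len(blk))
c=bl.mean(0);u,s,v=np.linalg.svd((bl-c)[:,:2]);ax=v[0]
if ax@(c-blk.mean(0))[:2]<0:ax=-ax
print("blade c",c,"axis",ax,np.degrees(np.arctan2(ax[1],ax[0])),"ext",((bl-c)[:,:2]@ax).min(),((bl-c)[:,:2]@ax).max())
t=c[:2]+ax*((bl-c)[:,:2]@ax).max();print("tip",t,"origin est",t-175*ax, "block along", ((blk-c)[:,:2]@ax).min()+c[:2]@ax-t@ax)
# guide
for n in("top","side"):
    dd=np.load(f"pics/{n}0.npy");ii=cv2.imread(f"pics/{n}0.png");Wn=world(n,dd)
    s=cv2.cvtColor(ii,cv2.COLOR_BGR2HSV)
    reg=(np.abs(Wn[...,0]-545)<80)&(np.abs(Wn[...,1]-150)<160)&(Wn[...,2]>10)&(Wn[...,2]<100)&(dd>0)
    Q=Wn[reg];print(n,len(Q),np.histogram(Q[:,2],bins=range(10,100,5))[0])
    k=Q[Q[:,2]>72];print("knob",k.mean(0),len(k))
    g=Q[Q[:,2]>14];(cx,cy),(w,h),an=cv2.minAreaRect(g[:,:2].astype(np.float32));print(cx,cy,w,h,an)
    bx=cv2.minAreaRect(k[:,:2].astype(np.float32));print(bx)
E
```

```text
506 [ 431.68915097 -369.21217915   -8.02600736] [ 624.20546003 -255.36628406   65.81185808]
block top [ 455.89230245 -330.4693437    58.56309148] [ 431.68915097 -349.79143437   45.64494966] [ 480.76502724 -312.13164717   65.81185808] 125
blade c [ 543.80072784 -297.40400949    9.02113707] axis [0.88827136 0.45931906] 27.34317627474698 ext -124.49561503371 86.24263564796757
tip [ 620.40759081 -257.79112334] origin est [ 464.96010339 -338.17195846] block along -204.68249708762892
top 1544 [ 93 115  80 197 455 340  39  51  74  17   2   4  15  32  28   2   0]
knob [550.51444913 144.75540155  78.99498694] 74
562.1100463867188 158.474853515625 103.89643096923828 259.5749206542969 15.496220588684082
((550.8656005859375, 144.81805419921875), (14.537188529968262, 51.637962341308594), 15.066690444946289)
side 2123 [147 161 124  78 263 891  70  48 141  51  21  13  20  26  68   1   0]
knob [550.78403292 151.09999351  80.51389231] 107
571.4617919921875 167.04534912109375 102.99561309814453 260.66351318359375 21.10428237915039
((552.6793823242188, 147.63839721679688), (14.627135276794434, 52.6496467590332), 15.460176467895508)
```

View pics/c1.png

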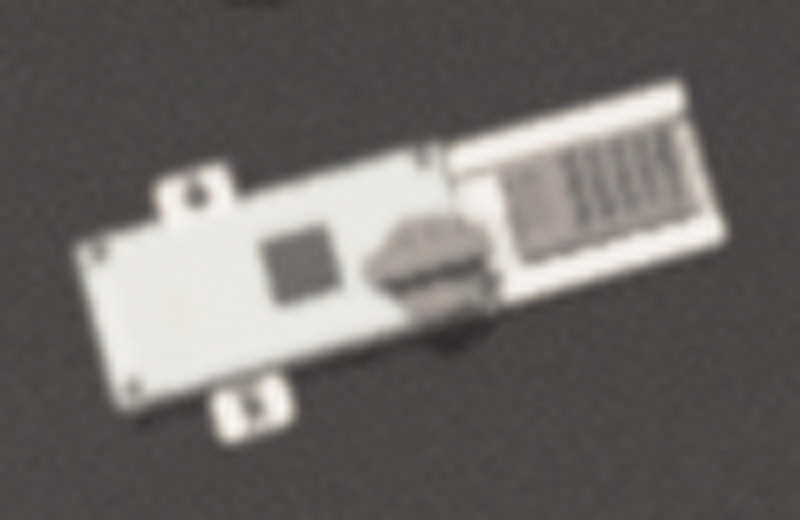

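The crop shows the middle-sized cassette in the lead-in with its nose to the left. The wing knob lies along the channel near the mouth, at about (551.7,146) in world, with the feed direction at about 105°. Now I go above the knob.

```bash
cat >> h.py <<'E'
def go(x,y,z,yaw=None):
    s=r.sense();p=np.array(s["tool_pos"]);rot=R.from_euler('xyz',s["tcp_rot"],degrees=True)
    print("t",round(s["time"],2),"tcp",p.round(1),"rpy",np.round(s["tcp_rot"],1),"F",np.round(s["ft_force"],1),"gap",round(s["finger_gap"],1))
    print("shift",rot.inv().apply(np.array([x,y,z])-p).round(1),"turn",None if yaw is None else round((s["tcp_rot"][2]-yaw+180)%360-180,1))
E
python3 -m pendant '[[1,-33.5,-33.5,0,0],[1,-33.5,-33.5,0,0],[1,-33.5,-33.5,0,0],[1,-33.5,-33.5,0,0],[1,-33.5,-33.5,0,0],[1,-33.5,-33.5,0,0],[1,-33.5,-33.5,0,0],[1,-33.5,-33.5,0,0],[1,-33.5,-33.5,0,0],[1,-33.5,-33.5,0,0]]' 60
python3 -m pendant '[[1,-33.5,-33.5,0,0],[1,-33.5,-33.5,0,0],[1,-33.5,-33.5,0,0],[1,-33.5,-33.5,0,0],[1,-33.5,-33.5,0,0],[1,-33.5,-33.5,0,0],[1,-33.5,-33.5,0,0],[1,0,0,0,-8.5],[1,0,0,0,-8.5],[1,0,0,0,-8.5]]'
python3 -m pendant '[[1,0,0,0,-8.5],[1,0,0,0,-8.5],[1,0,0,0,-8.5],[1,0,0,0,-8.5],[1,0,0,0,-8.5],[1,0,0,0,-8.5],[1,0,0,0,-8.5],[1,0,0,0,-2.3],[1,0,0,0,0]]'
python3 -c "
from h import *
go(551.7,146.2,58,15.2)"
```

```text
time: 1.7
tool_pos: [400.6, -148.1, 231.7]
tcp_rot: [-179.9, -0.1, -72.2]
ft_force: [0.0, 0.4, -0.3]
finger_gap: 85.4
time: 2.7
tool_pos: [551.6, 145.8, 231.0]
tcp_rot: [180.0, 0.0, -46.3]
ft_force: [-0.6, -0.7, 0.0]
finger_gap: 85.7
time: 3.6
tool_pos: [551.6, 145.1, 231.3]
tcp_rot: [180.0, -0.0, 15.1]
ft_force: [1.1, -0.0, -0.5]
finger_gap: 85.1
t 3.6 tcp [551.6 145.1 231.3] rpy [180.   -0.   15.1] F [ 1.1 -0.  -0.5] gap 85.1
shift [  0.4  -1.  173.4] turn -0.1
```

```bash
python3 -m pendant '[[1,0,-1,45,0],[1,0,0,45,0],[1,0,0,45,0],[1,0,0,26,0],[1,0,0,12,0],[0.3,0,0,0,0],[0.1,0,0,0,0],[0,0,0,0,0],[0,0,0,0,0],[0,0,0,0,0]]' 60
python3 -m pendant '[[0,0,0,0,0],[0,0,0,0,0],[0,0,0,0,0]]'
```

```text
time: 4.6
tool_pos: [552.4, 146.3, 59.8]
tcp_rot: [180.0, -0.1, 15.1]
ft_force: [1.0, 0.2, 22.3]
finger_gap: 12.9
time: 4.9
tool_pos: [552.4, 146.3, 59.9]
tcp_rot: [180.0, -0.1, 15.1]
ft_force: [-1.2, -0.3, 6.7]
finger_gap: 12.8
```

```bash
python3 -m pendant '[[0,0,0,0,5],[0,0,0,0,8.5],[0,0,0,0,8.5],[0,0,0,0,8.5],[0,0,0,0,8.5],[0,0,0,0,8.5],[0,0,0,0,8.5],[0,0,0,0,8.5],[0,0,0,0,8.5],[0,0,0,0,8]]'
python3 -m pendant '[[0,0,0,0,4],[0,0,0,0,2],[0,0,0,0,0],[0,0,0,0,0]]'
python3 -c "
from h import *
go(551.7,146.2,58);print(r.sense()['wrist_torque'])"
```

```text
time: 5.9
tool_pos: [552.7, 146.1, 59.9]
tcp_rot: [-179.8, -0.1, -66.2]
ft_force: [0.2, -1.3, 4.9]
finger_gap: 12.5
time: 6.3
tool_pos: [552.7, 146.1, 60.0]
tcp_rot: [-179.8, -0.1, -71.8]
ft_force: [1.0, -0.9, 4.4]
finger_gap: 12.9
t 6.3 tcp [552.7 146.1  60. ] rpy [-1.798e+02 -1.000e-01 -7.180e+01] F [ 1.  -0.9  4.4] gap 12.9
shift [-0.4  1.   2. ] turn None
[-0.16723128 -0.05759441  0.72526457]
```

The knob is at its stop: it turned about 87° and shows 0.7 N m of counter-torque. I ease off, release and rise, then refine the stick's pose.

```bash
python3 -m pendant '[[0,0,0,0,-2],[0.5,0,0,0,0],[0.8,0,0,0,0],[0.8,0,0,0,0],[0.8,0,0,-20,0],[0.8,0,0,-45,0],[0.8,0,0,-45,0],[0.8,0,0,-40,0],[0.8,0,0,0,0]]' 100
python3 - <<'E'
from h import *
t=optics.snapshot("top");s=optics.snapshot("side")
cv2.imwrite("pics/top1.png",t[0]);cv2.imwrite("pics/side1.png",s[0])
T,S=t[0],s[0]
a=cv2.resize(T[185:260,190:410],None,fx=3.6,fy=3.6,interpolation=cv2.INTER_CUBIC)
b=cv2.resize(S[200:300,220:420],None,fx=3,fy=3,interpolation=cv2.INTER_CUBIC)
o=np.zeros((580,800,3),np.uint8);o[:a.shape[0],:a.shape[1]]=a[:,:800];o[275:575,:600]=b[:300,:600];cv2.imwrite("pics/c2.png",o)
for n,(im,d) in(("top",t),("side",s)):
    W=world(n,d);hsv=cv2.cvtColor(im,cv2.COLOR_BGR2HSV)
    m=(hsv[...,1]>60)&(hsv[...,2]>120)&(hsv[...,0]<30)&(d>0)&(np.hypot(W[...,0]-540,W[...,1]+298)<130)&(W[...,2]>5)
    P=W[m];bt=P[P[:,2]>54];bl=P[(P[:,2]>9)&(P[:,2]<19)&(np.hypot(P[:,0]-458,P[:,1]+336)>50)]
    print(n,len(P),"blocktop",len(bt),bt.mean(0).round(1),cv2.minAreaRect(bt[:,:2].astype(np.float32)))
    c=bl[:,:2].mean(0);ax=np.linalg.svd(bl[:,:2]-c)[2][0];ax*=np.sign(ax[0])
    e=(bl[:,:2]-c)@ax;tip=c+ax*e.max();print("blade",len(bl),c.round(1),np.degrees(np.arctan2(ax[1],ax[0])).round(2),"tip",tip.round(1),"orig",(tip-175*ax).round(1),"z",np.median(bl[:,2]).round(1))
    # cassette tail: grey in lead-in, in guide frame
    u=np.array([-.2605,.9655]);v=np.array([-.9655,-.2605]);Q=W[...,:2]-[552.5,146.2]
    gx,gy=Q@u,Q@v;k=(np.abs(gy)<19)&(gx<-20)&(gx>-140)&(W[...,2]>24)&(W[...,2]<36)&(d>0)
    print("cassette top gx",np.percentile(gx[k],[1,50,99]).round(1),"gy",np.percentile(gy[k],[2,50,98]).round(1),np.median(W[...,2][k]).round(1))
E
```

```text
time: 7.2
tool_pos: [555.0, 146.8, 216.1]
tcp_rot: [-179.3, -0.1, -69.9]
ft_force: [0.2, -0.6, 0.7]
finger_gap: 68.4
top 404 blocktop 113 [ 456.2 -331.    59.6] ((456.4505310058594, -331.0179748535156), (48.11362838745117, 23.509565353393555), 25.2141056060791)
blade 187 [ 558.9 -287.1] 23.12 tip [ 616.5 -262.5] orig [ 455.5 -331.3] z 13.8
cassette top gx [-114.4  -83.7  -56.4] gy [-18.4  -5.9   5.8] 29.0
side 604 blocktop 92 [ 457.8 -326.6   60. ] ((459.1663818359375, -329.83306884765625), (49.08329772949219, 32.055946350097656), 15.22753620147705)
blade 190 [ 558.6 -284.8] 23.79 tip [ 617.7 -258.7] orig [ 457.6 -329.3] z 14.2
cassette top gx [-114.7  -96.   -76.6] gy [-17.7  -7.6   3. ] 32.1
```

View pics/c2.png

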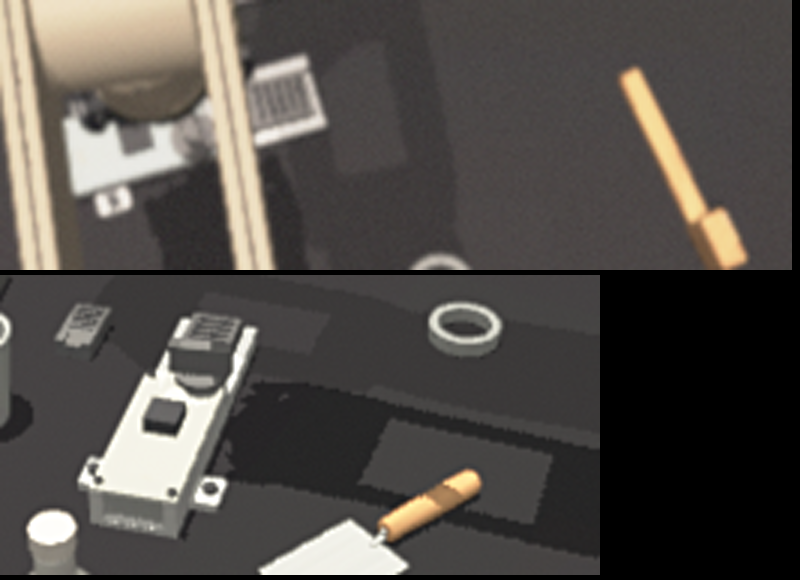

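Crops: the knob bar now lies across the channel (loose), at about (205,345) in the lower crop. The pale stick's block is at (720,238) and its tip at (630,72) in the upper crop. Now I get the guide axis and the shift to the stick.

```bash
python3 - <<'E'
from h import *
for n in("top","side"):
    d=np.load(f"pics/{n}0.npy");W=world(n,d)
    u=np.array([-.2605,.9655]);v=np.array([-.9655,-.2605]);Q=W[...,:2]-[552.5,146.2];gx,gy=Q@u,Q@v;z=W[...,2]
    k=(d>0)&(z>32)&(z<40)&(np.abs(gy)<45)&(gx>60)&(gx<150)
    bl=[]
    for lo,hi,kk in((62,138,k),(-118,-40,(d>0)&(z>14)&(z<40)&(np.abs(gy)<45))):
        for a in np.arange(lo,hi,19):
            q=gy[kk&(gx>a)&(gx<a+19)]
            if len(q)>3: bl.append((a+9,q.min().round(1),q.max().round(1),((q.min()+q.max())/2).round(1)))
    print(n,bl)
go(457,-330.5,200,-66)
E
```

```text
top [(np.int64(71), np.float64(-44.7), np.float64(21.4), np.float64(-11.6)), (np.int64(90), np.float64(-45.0), np.float64(20.8), np.float64(-12.1)), (np.int64(109), np.float64(-43.1), np.float64(21.2), np.float64(-11.0)), (np.int64(128), np.float64(-44.4), np.float64(21.7), np.float64(-11.4)), (np.int64(-109), np.float64(-44.1), np.float64(17.4), np.float64(-13.4)), (np.int64(-90), np.float64(-44.7), np.float64(18.6), np.float64(-13.0)), (np.int64(-71), np.float64(-44.9), np.float64(18.3), np.float64(-13.3)), (np.int64(-52), np.float64(-44.8), np.float64(19.3), np.float64(-12.8)), (np.int64(-33), np.float64(-45.0), np.float64(19.3), np.float64(-12.9))]
side [(np.int64(71), np.float64(-44.9), np.float64(18.3), np.float64(-13.3)), (np.int64(90), np.float64(-45.0), np.float64(19.4), np.float64(-12.8)), (np.int64(109), np.float64(-44.4), np.float64(20.3), np.float64(-12.0)), (np.int64(128), np.float64(-44.7), np.float64(19.7), np.float64(-12.5)), (np.int64(-109), np.float64(-40.6), np.float64(14.9), np.float64(-12.8)), (np.int64(-90), np.float64(-40.9), np.float64(15.5), np.float64(-12.7)), (np.int64(-71), np.float64(-40.1), np.float64(16.4), np.float64(-11.9)), (np.int64(-52), np.float64(-42.4), np.float64(16.3), np.float64(-13.1)), (np.int64(-33), np.float64(-44.1), np.float64(16.7), np.float64(-13.7))]
t 7.3 tcp [552.1 146.3 209.7] rpy [-179.8   -0.   -69.9] F [-0.6  0.6 -0.6] gap 68.6
shift [415.1 253.1   9.2] turn -3.9
```

The knob sits off the centre line, and my window clipped the edge. I redo the fit unclipped.

```bash
python3 - <<'E'
from h import *
for n in("top","side"):
    d=np.load(f"pics/{n}0.npy");W=world(n,d)
    u=np.array([-.2605,.9655]);v=np.array([-.9655,-.2605]);Q=W[...,:2]-[552.5,146.2];gx,gy=Q@u,Q@v;z=W[...,2]
    for nm,kk in(("roof",(d>0)&(z>32)&(z<40)&(np.abs(gy+15)<50)&(gx>60)&(gx<150)),("lead",(d>0)&(z>14)&(z<40)&(np.abs(gy+15)<60)&(gx<-35)&(gx>-125)),("cas",(d>0)&(z>26)&(z<36)&(np.abs(gy+15)<30)&(gx<-35)&(gx>-135))):
        o=cv2.minAreaRect(np.c_[gx[kk],gy[kk]].astype(np.float32));print(n,nm,np.round(o[0],1),np.round(o[1],1),round(o[2],1),"gx",gx[kk].min().round(1),gx[kk].max().round(1))
    kk=(d>0)&(z>28)&(z<40)&(np.abs(gy+15)<50)&(gx>-125)&(gx<170);print("ends",gx[kk].max().round(1))
E
python3 -m pendant '[[0.7,41.5,25.3,0,0],[0.7,41.5,25.3,0,0],[0.7,41.5,25.3,0,0],[0.7,41.5,25.3,0,0],[0.7,41.5,25.3,0,0],[0.7,41.5,25.3,0,0],[0.7,41.5,25.3,0,0],[0.7,41.5,25.3,0,0],[0.7,41.5,25.3,0,0],[0.7,41.5,25.3,0,0]]' 100
python3 -m pendant '[[0.7,0,0,10,-3.9],[0.7,0,0,0,0]]'
python3 -c "
from h import *
go(457,-330.5,21,-66)"
```

```text
top roof [ 99.6 -12.5] [79.1 68.1] 0.3 gx 60.1 139.1
top lead [-77.8 -15.4] [85.4 68.6] 0.6 gx -120.6 -35.1
top cas [-75.3 -15.7] [78.9 44.3] 0.5 gx -114.8 -35.7
ends 139.1
side roof [100.9 -14.6] [82.5 69.3] 1.0 gx 60.0 142.5
side lead [-77.5 -18.7] [70.1 84.9] 89.9 gx -120.1 -35.1
side cas [-75.3 -19.8] [79.5 46.3] 1.6 gx -115.3 -35.1
ends 142.5
time: 8.3
tool_pos: [454.7, -331.7, 205.9]
tcp_rot: [179.9, 0.2, -69.9]
ft_force: [1.8, -0.0, 0.6]
finger_gap: 59.9
time: 8.5
tool_pos: [454.2, -330.6, 194.4]
tcp_rot: [179.9, 0.3, -66.1]
ft_force: [-0.8, 1.1, -0.1]
finger_gap: 59.8
t 8.5 tcp [ 454.2 -330.6  194.4] rpy [179.9   0.3 -66.1] F [-0.8  1.1 -0.1] gap 59.8
shift [  2.1  -3.1 173.4] turn -0.1
```

```bash
python3 -m pendant '[[0.7,2,-3,40,0],[0.7,0,0,45,0],[0.7,0,0,45,0],[0.7,0,0,30,0],[0.7,0,0,12.5,0],[0,0,0,0,0],[0,0,0,0,0],[0,0,0,0,0],[0,0,0,0,0],[0,0,0,0,0]]' 100
python3 -m pendant '[[0,0,0,0,0],[0,0,0,-10,0],[0,0,0,-50,0],[0,0,0,0,0]]'
```

```text
time: 9.5
tool_pos: [461.2, -332.2, 27.9]
tcp_rot: [-179.9, -0.2, -66.0]
ft_force: [-0.8, 0.8, 6.7]
finger_gap: 22.4
time: 9.9
tool_pos: [463.3, -334.2, 93.4]
tcp_rot: [-179.7, -0.5, -66.0]
ft_force: [2.6, -1.4, 0.4]
finger_gap: 23.0
```

Grasped. I rotate here, where nothing tall is in the sweep, then translate.

```bash
python3 -m pendant '[[0,0,0,0,-8.2],[0,0,0,0,-8.2],[0,0,0,0,-8.2],[0,0,0,0,-8.2],[0,0,0,0,-8.2],[0,0,0,0,-8.2],[0,0,0,0,-8.2],[0,0,0,0,-8.2],[0,0,0,0,-8.2],[0,0,0,0,-8.2]]'
python3 -c "
from h import *
go(650,-140,93,16)"
```

```text
time: 10.9
tool_pos: [459.9, -331.3, 86.4]
tcp_rot: [180.0, -0.0, 16.3]
ft_force: [0.0, 0.4, -0.9]
finger_gap: 22.7
t 10.9 tcp [ 459.9 -331.3   86.4] rpy [180.   -0.   16.3] F [ 0.   0.4 -0.9] gap 22.7
shift [ 236.2 -130.1   -6.6] turn 0.3
```

```bash
python3 -m pendant '[[0,39.5,-21.7,0,0],[0,39.5,-21.7,0,0],[0,39.5,-21.7,0,0],[0,39.5,-21.7,0,0],[0,39.5,-21.7,0,0],[0,39.5,-21.7,0,0],[0,0,0,0,0],[0,0,0,0,0]]'
cat > st.py <<'E'
from h import *
s=r.sense();T=np.array(s["tool_pos"]);print("tcp",T.round(1),np.round(s["tcp_rot"],1))
O=np.array([566.9,150.1]);u=np.array([-.2756,.9613]);v=np.array([-.9613,-.2756])
for n in("top","side"):
    im,d=optics.snapshot(n);cv2.imwrite(f"pics/{n}_{s['time']:.1f}.png",im);W=world(n,d);hsv=cv2.cvtColor(im,cv2.COLOR_BGR2HSV)
    Q=W[...,:2]-O;gx=Q@u;gy=Q@v
    tx=(T[:2]-O)@u
    m=(hsv[...,1]>70)&(hsv[...,2]>110)&(hsv[...,0]<25)&(d>0)&(np.abs(gy-(T[:2]-O)@v)<30)&(gx>tx-40)&(gx<tx+200)
    print(n,m.sum(),"tcp gx,gy",tx.round(1),((T[:2]-O)@v).round(1),"tip gx",np.sort(gx[m])[-5:].round(1))
    for a in range(30,185,25):
        k=m&(gx>tx+a)&(gx<tx+a+25)
        if k.sum()>4: print(a+12,k.sum(),"gy",np.percentile(gy[k],[5,50,95]).round(1),"z",np.percentile(W[...,2][k],[10,50,90]).round(1))
E
python3 st.py
```

```text
time: 11.7
tool_pos: [652.2, -139.7, 85.9]
tcp_rot: [180.0, 0.0, 16.1]
ft_force: [0.1, 0.1, -1.5]
finger_gap: 22.9
tcp [ 652.2 -139.7   85.9] [180.    0.   16.1]
top 303 tcp gx,gy -302.1 -2.2 tip gx [-132.3 -131.9 -131.5 -131.4 -131.3]
42 13 gy [-4.1  4.2 10.2] z [69.3 72.4 75.4]
67 27 gy [-28.3  -8.7   4.5] z [-5.6 66.4 72.2]
92 62 gy [-26.9  -1.3   8.7] z [-1.5 69.5 74.1]
117 60 gy [-26.6  -1.1   8.6] z [-2.3 69.  73.5]
142 57 gy [-26.2  -0.1   9.1] z [-0.3 70.  73. ]
167 42 gy [-25.6  -2.4   8.9] z [-1.7 70.2 73.7]
side 349 tcp gx,gy -302.1 -2.2 tip gx [-128.4 -128.2 -128.2 -127.8 -126.5]
42 22 gy [-5.6  3.8  6.6] z [64.7 72.5 75. ]
67 28 gy [-10.    0.4   6.6] z [66.5 73.2 75.3]
92 26 gy [-10.2  -2.3   6.6] z [65.3 72.3 74.8]
117 21 gy [-10.   -1.2   7.5] z [66.8 73.3 74.5]
142 21 gy [-9.3 -2.1  6.8] z [67.1 71.7 75. ]
167 48 gy [-10.   -0.8   6.8] z [60.9 67.8 74.1]
```

The blade is level, with its underside at TCP−26.5 mm, its tip at guide x ≈ −129 and its lateral position within about 1 mm of centre. I lower it and start pushing along tool −y.

```bash
cat > chk.py <<'E'
import sys
from h import *
s=r.sense();T=np.array(s["tool_pos"]);O=np.array([566.9,150.1]);u=np.array([-.2756,.9613]);v=np.array([-.9613,-.2756])
F=np.array(s["ft_force"]);f=-F[:2]@u
print(f"t {s['time']:.1f} tip~{(T[:2]-O)@u+173:.1f} gy {(T[:2]-O)@v:.1f} z {T[2]:.1f} push {f:.1f} lat {F[:2]@v:.1f} Fz {F[2]:.1f} gap {s['finger_gap']:.1f} rpy {np.round(s['tcp_rot'],1)}")
sys.exit(int(f>float(sys.argv[1])))
E
python3 -m pendant '[[0,-1,0,25,0],[0,0,0,20,0],[0,0,0,5,0],[0,0,0,0,0],[0,0,0,0,0]]' >/dev/null; python3 chk.py 5 &&
python3 -m pendant '[[0,0,-3,0,0],[0,0,-3,0,0],[0,0,-3,0,0],[0,0,-3,0,0],[0,0,-3,0,0],[0,0,-3,0,0]]' >/dev/null; python3 chk.py 8 &&
python3 -m pendant '[[0,0,-4,0,0],[0,0,-4,0,0],[0,0,-4,0,0],[0,0,-4,0,0],[0,0,-4,0,0]]' >/dev/null; python3 chk.py 8
```

```text
t 12.3 tip~-130.9 gy -0.6 z 37.1 push -0.0 lat 0.9 Fz -0.6 gap 23.0 rpy [ 1.8e+02 -1.0e-01  1.6e+01]
t 12.9 tip~-111.6 gy -0.5 z 35.8 push 0.5 lat -0.7 Fz -1.5 gap 22.8 rpy [180.   0.  16.]
t 13.4 tip~-91.6 gy -0.5 z 35.8 push 0.8 lat -0.8 Fz -0.6 gap 22.8 rpy [-180.    0.   16.]
```

```bash
python3 st.py | head -1; python3 - <<'E'
from h import *
import glob
t=sorted(glob.glob("pics/top_*.png"))[-1];s=t.replace("top","side");T=cv2.imread(t);S=cv2.imread(s);print(t)
a=cv2.resize(T[185:255,200:340],None,fx=4,fy=4,interpolation=cv2.INTER_CUBIC);b=cv2.resize(S[180:300,220:380],None,fx=2.6,fy=2.6,interpolation=cv2.INTER_CUBIC)
o=np.zeros((600,600,3),np.uint8);o[:a.shape[0],:a.shape[1]]=a;o[282:282+b.shape[0],:b.shape[1]]=b;cv2.imwrite("pics/c3.png",o)
E
```

```text
tcp [ 640.3 -104.1   35.8] [-180.    0.   16.]
pics/top_13.4.png
```

View pics/c3.png

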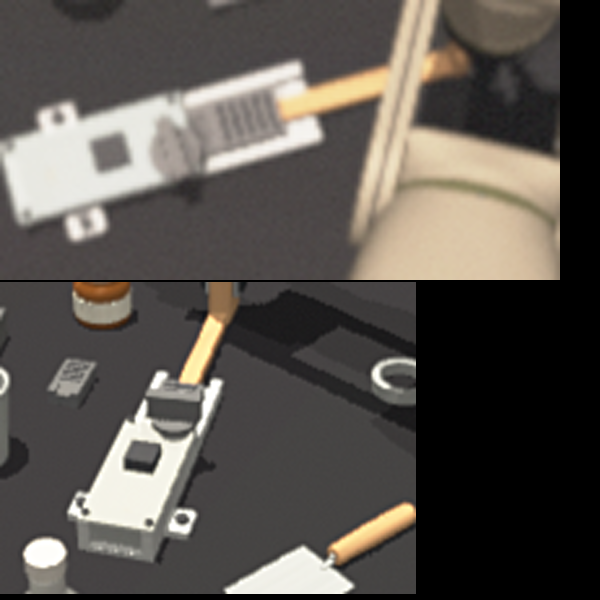

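The stick tip (280,105 in the upper crop) is centred behind the cassette, whose nose is at the tunnel mouth. I carry on in checked steps.

```bash

python3 -m pendant '[[0,0,-4,0,0],[0,0,-4,0,0],[0,0,-4,0,0],[0,0,-4,0,0],[0,0,-4,0,0]]' >/dev/null; python3 chk.py 6 &&
python3 -m pendant '[[0,0,-4,0,0],[0,0,-4,0,0],[0,0,-4,0,0],[0,0,-4,0,0],[0,0,-4,0,0]]' >/dev/null; python3 chk.py 6 &&
python3 -m pendant '[[0,0,-3,0,0],[0,0,-3,0,0],[0,0,-3,0,0],[0,0,-3,0,0]]' >/dev/null; python3 chk.py 6 &&
python3 -m pendant '[[0,0,-2,0,0],[0,0,-2,0,0],[0,0,-2,0,0],[0,0,-2,0,0]]' >/dev/null; python3 chk.py 10 &&
python3 -m pendant '[[0,0,-1.5,0,0],[0,0,-1.5,0,0],[0,0,-1.5,0,0],[0,0,-1.5,0,0]]' >/dev/null; python3 chk.py 10 &&
python3 -m pendant '[[0,0,-1.5,0,0],[0,0,-1.5,0,0],[0,0,-1.5,0,0],[0,0,-1.5,0,0]]' >/dev/null; python3 chk.py 10
```

```text
t 14.0 tip~-71.6 gy -0.5 z 35.8 push 0.7 lat -0.2 Fz -1.1 gap 22.7 rpy [-180.   -0.   16.]
t 14.5 tip~-51.6 gy -0.5 z 35.8 push 1.3 lat 0.7 Fz -0.5 gap 22.9 rpy [-180.    0.   16.]
t 14.9 tip~-39.8 gy -0.5 z 35.8 push 0.5 lat -0.3 Fz -0.7 gap 22.7 rpy [180.  -0.  16.]
t 15.3 tip~-31.8 gy -0.5 z 35.8 push 0.7 lat 0.8 Fz -0.8 gap 22.5 rpy [180.  -0.  16.]
t 15.7 tip~-25.9 gy -0.5 z 35.8 push -0.6 lat -0.3 Fz -0.6 gap 22.6 rpy [180.   0.  16.]
t 16.1 tip~-19.8 gy -0.5 z 35.8 push 0.8 lat 0.2 Fz -0.8 gap 22.6 rpy [-180.   -0.   16.]
```

```bash

python3 -m pendant '[[0,0,-1.5,0,0],[0,0,-1.5,0,0],[0,0,-1.5,0,0]]' >/dev/null; python3 chk.py 11 &&
python3 -m pendant '[[0,0,-1.5,0,0],[0,0,-1.5,0,0],[0,0,-1.5,0,0]]' >/dev/null; python3 chk.py 11 &&
python3 -m pendant '[[0,0,-1,0,0],[0,0,-1,0,0],[0,0,-1,0,0],[0,0,-1,0,0]]' >/dev/null; python3 chk.py 11 &&
python3 -m pendant '[[0,0,-1,0,0],[0,0,-1,0,0],[0,0,-1,0,0]]' >/dev/null; python3 chk.py 11
```

```text
t 16.4 tip~-17.1 gy -0.9 z 36.5 push 7.4 lat -0.2 Fz -0.3 gap 22.6 rpy [ 1.798e+02 -1.000e-01  1.600e+01]
t 16.7 tip~-12.9 gy -1.0 z 36.7 push 8.7 lat 1.1 Fz -0.4 gap 22.5 rpy [ 1.798e+02 -1.000e-01  1.600e+01]
t 17.1 tip~-9.3 gy -1.1 z 36.8 push 8.7 lat 0.1 Fz -0.0 gap 22.9 rpy [ 1.798e+02 -1.000e-01  1.600e+01]
t 17.4 tip~-5.9 gy -1.0 z 36.6 push 6.8 lat 0.8 Fz -0.5 gap 23.0 rpy [ 1.798e+02 -1.000e-01  1.600e+01]
```

The shoe drag of about 8 N is on and the arm compliance is about 4.5 N/mm. I feel for the stop in 1 mm rows.

```bash
L=12.5
python3 -m pendant '[[0,0,-1,0,0],[0,0,-1,0,0]]' >/dev/null; python3 chk.py $L &&
python3 -m pendant '[[0,0,-1,0,0],[0,0,-1,0,0]]' >/dev/null && python3 chk.py $L &&
python3 -m pendant '[[0,0,-1,0,0],[0,0,-1,0,0]]' >/dev/null && python3 chk.py $L &&
python3 -m pendant '[[0,0,-1,0,0],[0,0,-1,0,0]]' >/dev/null && python3 chk.py $L &&
python3 -m pendant '[[0,0,-1,0,0],[0,0,-1,0,0]]' >/dev/null && python3 chk.py $L &&
python3 -m pendant '[[0,0,-1,0,0],[0,0,-1,0,0]]' >/dev/null && python3 chk.py $L &&
python3 -m pendant '[[0,0,-1,0,0],[0,0,-1,0,0]]' >/dev/null && python3 chk.py $L &&
python3 -m pendant '[[0,0,-1,0,0],[0,0,-1,0,0]]' >/dev/null && python3 chk.py $L &&
python3 -m pendant '[[0,0,-1,0,0],[0,0,-1,0,0]]' >/dev/null && python3 chk.py $L &&
python3 -m pendant '[[0,0,-1,0,0],[0,0,-1,0,0]]' >/dev/null && python3 chk.py $L
```

```text
t 17.6 tip~-3.8 gy -1.0 z 36.6 push 7.7 lat -0.2 Fz -1.0 gap 22.7 rpy [ 1.798e+02 -1.000e-01  1.600e+01]
t 17.8 tip~-1.8 gy -1.0 z 36.6 push 6.9 lat 0.4 Fz -0.8 gap 22.8 rpy [ 1.798e+02 -1.000e-01  1.600e+01]
t 18.0 tip~0.2 gy -1.1 z 36.6 push 8.0 lat 0.1 Fz -0.4 gap 22.3 rpy [ 1.798e+02 -1.000e-01  1.600e+01]
t 18.2 tip~2.2 gy -1.0 z 36.6 push 7.9 lat 0.2 Fz -0.4 gap 22.7 rpy [ 1.798e+02 -1.000e-01  1.600e+01]
t 18.4 tip~4.3 gy -1.0 z 36.6 push 6.8 lat 0.1 Fz -1.2 gap 22.8 rpy [ 1.798e+02 -1.000e-01  1.600e+01]
t 18.6 tip~6.3 gy -1.0 z 36.6 push 7.6 lat -0.4 Fz -0.2 gap 22.9 rpy [ 1.798e+02 -1.000e-01  1.600e+01]
t 18.8 tip~8.2 gy -1.0 z 36.6 push 7.8 lat 0.4 Fz -0.4 gap 23.0 rpy [ 1.798e+02 -1.000e-01  1.600e+01]
t 19.0 tip~10.3 gy -1.0 z 36.6 push 7.4 lat 0.0 Fz 0.1 gap 22.5 rpy [ 1.798e+02 -1.000e-01  1.600e+01]
t 19.2 tip~12.2 gy -1.0 z 36.5 push 9.7 lat 0.0 Fz -0.0 gap 22.6 rpy [ 1.798e+02 -1.000e-01  1.600e+01]
t 19.4 tip~14.2 gy -1.0 z 36.6 push 8.1 lat -0.3 Fz 0.1 gap 22.7 rpy [ 1.798e+02 -1.000e-01  1.600e+01]
```

```bash
L=12.5
python3 -m pendant '[[0,0,-1,0,0],[0,0,-1,0,0]]' >/dev/null; python3 chk.py $L &&
python3 -m pendant '[[0,0,-1,0,0],[0,0,-1,0,0]]' >/dev/null && python3 chk.py $L &&
python3 -m pendant '[[0,0,-1,0,0],[0,0,-1,0,0]]' >/dev/null && python3 chk.py $L &&
python3 -m pendant '[[0,0,-1,0,0],[0,0,-1,0,0]]' >/dev/null && python3 chk.py $L &&
python3 -m pendant '[[0,0,-1,0,0],[0,0,-1,0,0]]' >/dev/null && python3 chk.py $L &&
python3 -m pendant '[[0,0,-1,0,0],[0,0,-1,0,0]]' >/dev/null && python3 chk.py $L &&
python3 -m pendant '[[0,0,-1,0,0],[0,0,-1,0,0]]' >/dev/null && python3 chk.py $L &&
python3 -m pendant '[[0,0,-1,0,0],[0,0,-1,0,0]]' >/dev/null && python3 chk.py $L &&
python3 -m pendant '[[0,0,-1,0,0],[0,0,-1,0,0]]' >/dev/null && python3 chk.py $L &&
python3 -m pendant '[[0,0,-1,0,0],[0,0,-1,0,0]]' >/dev/null && python3 chk.py $L &&
python3 -m pendant '[[0,0,-1,0,0],[0,0,-1,0,0]]' >/dev/null && python3 chk.py $L &&
python3 -m pendant '[[0,0,-1,0,0],[0,0,-1,0,0]]' >/dev/null && python3 chk.py $L
```

```text
t 19.6 tip~16.3 gy -1.0 z 36.6 push 7.8 lat 0.9 Fz -0.2 gap 22.6 rpy [ 1.798e+02 -1.000e-01  1.600e+01]
t 19.8 tip~18.3 gy -1.0 z 36.5 push 8.5 lat -0.6 Fz 0.2 gap 23.2 rpy [ 1.798e+02 -1.000e-01  1.600e+01]
t 20.0 tip~20.2 gy -1.0 z 36.6 push 7.4 lat 0.0 Fz -0.1 gap 22.8 rpy [ 1.798e+02 -1.000e-01  1.600e+01]
t 20.2 tip~22.3 gy -1.0 z 36.5 push 8.5 lat -0.3 Fz 0.7 gap 22.8 rpy [ 1.798e+02 -1.000e-01  1.600e+01]
t 20.4 tip~24.3 gy -1.0 z 36.5 push 7.9 lat -0.7 Fz -0.2 gap 22.7 rpy [ 1.798e+02 -1.000e-01  1.600e+01]
t 20.6 tip~26.2 gy -1.0 z 36.6 push 8.6 lat 0.4 Fz -0.5 gap 22.9 rpy [ 1.798e+02 -1.000e-01  1.600e+01]
t 20.8 tip~28.0 gy -1.0 z 36.6 push 8.6 lat 0.8 Fz -0.3 gap 22.7 rpy [ 1.798e+02 -1.000e-01  1.600e+01]
t 21.0 tip~29.9 gy -1.1 z 36.7 push 9.9 lat -0.6 Fz 0.2 gap 22.8 rpy [ 1.798e+02 -1.000e-01  1.600e+01]
t 21.2 tip~31.8 gy -1.1 z 36.7 push 9.1 lat 1.0 Fz -0.1 gap 22.9 rpy [ 1.798e+02 -1.000e-01  1.600e+01]
t 21.4 tip~32.1 gy -1.4 z 37.3 push 19.2 lat 1.5 Fz 2.5 gap 22.7 rpy [ 1.796e+02 -1.000e-01  1.600e+01]
```

The stop is felt: tip at 32, force step 9→19 N, and a feeler-like rise over the last 6 mm. I ease off, then withdraw the stick straight back.

```bash
python3 -m pendant '[[0,0,0.5,0,0],[0,0,0,0,0],[0,0,0,0,0]]' >/dev/null; python3 chk.py 30
python3 -m pendant '[[0,0,2,0,0],[0,0,5,0,0],[0,0,15,0,0],[0,0,25,0,0],[0,0,30,0,0],[0,0,30,0,0],[0,0,30,0,0],[0,0,30,0,0],[0,0,15,0,0],[0,0,5,0,0]]' >/dev/null; python3 chk.py 30
python3 -m pendant '[[0,0,0,0,0],[0,0,0,3,0],[0,0,0,0,0]]' >/dev/null; python3 chk.py 30; python3 st.py
```

```text
t 21.7 tip~32.0 gy -1.3 z 37.1 push 14.6 lat 0.6 Fz 1.1 gap 23.1 rpy [ 1.797e+02 -1.000e-01  1.600e+01]
t 22.7 tip~-153.3 gy -0.1 z 35.6 push -0.9 lat 0.4 Fz -0.9 gap 22.8 rpy [-180.    -0.    15.9]
t 23.0 tip~-149.8 gy -0.4 z 32.0 push -0.8 lat -0.2 Fz -1.0 gap 22.8 rpy [-1.799e+02  1.000e-01  1.610e+01]
tcp [ 656.2 -160.1   32. ] [-1.799e+02  1.000e-01  1.610e+01]
top 281 tcp gx,gy -322.8 -0.4 tip gx [-151.7 -151.4 -151.1 -150.6 -149.5]
67 30 gy [-15.   -3.7  10. ] z [-1.2 14.3 21.1]
92 55 gy [-14.9  -0.1  10.4] z [-1.8 15.9 21. ]
117 56 gy [-15.1  -0.1  10.5] z [-2.8 15.  20.8]
142 56 gy [-15.3   0.4  10.6] z [-1.3 15.4 19.4]
167 40 gy [-13.4   0.   10.9] z [-3.5 14.7 20.3]
side 345 tcp gx,gy -322.8 -0.4 tip gx [-148.1 -147.9 -147.5 -146.8 -146.5]
42 24 gy [-19.3   2.4   7.9] z [ 2.9 18.5 21.2]
67 29 gy [-19.   -1.2   7.5] z [ 8.1 18.3 20.9]
92 28 gy [-18.7  -4.2   7.8] z [ 2.6 18.  21.1]
117 27 gy [-19.   -2.8   7.6] z [ 2.8 18.4 21. ]
142 22 gy [-16.4  -0.8   8.6] z [10.9 18.  20.4]
167 38 gy [-9.6  0.6  8.3] z [11.  16.  20.2]
```

Clear of the guide. I lower until the bench is felt.

```bash
python3 -m pendant '[[0,0,0,2,0],[0,0,0,1,0],[0,0,0,0,0]]' >/dev/null; python3 chk.py 30
python3 -m pendant '[[0,0,0,1,0],[0,0,0,1,0],[0,0,0,0,0]]' >/dev/null; python3 chk.py 30
python3 -m pendant '[[0,0,0,1,0],[0,0,0,0,0]]' >/dev/null; python3 chk.py 30
```

```text
t 23.4 tip~-151.2 gy -0.4 z 29.5 push 0.2 lat -0.5 Fz -1.2 gap 22.6 rpy [-180.    0.   16.]
t 23.7 tip~-151.6 gy -0.6 z 28.0 push -0.4 lat 0.5 Fz -0.2 gap 22.4 rpy [180.  -0.  16.]
t 23.9 tip~-151.6 gy -0.7 z 27.9 push -1.6 lat 3.1 Fz 6.5 gap 22.4 rpy [180.  -0.  16.]
```

Bench contact (6.5 N). I open gently, rise, and check the result.

```bash
python3 -m pendant '[[0.2,0,0,-0.5,0],[0.5,0,0,0,0],[0.8,0,0,0,0],[0.8,0,0,0,0],[0.8,0,0,0,0],[0.8,0,0,-15,0],[0.8,0,0,-40,0],[0.8,0,0,-50,0],[0.8,0,0,-50,0],[0.8,0,0,0,0]]'
python3 -m pendant '[[0.8,0,45,0,0],[0.8,0,45,0,0],[0.8,0,45,0,0],[0.8,0,45,0,0],[0.8,0,0,0,0],[0.8,0,0,0,0]]'
python3 - <<'E'
from h import *
S,ds=optics.snapshot("side");T,dt=optics.snapshot("top")
a=cv2.resize(T[170:270,190:390],None,fx=3,fy=3,interpolation=cv2.INTER_CUBIC);b=cv2.resize(S[150:300,180:420],None,fx=2,fy=2,interpolation=cv2.INTER_CUBIC)
o=np.zeros((600,600,3),np.uint8);o[:300]=a;o[300:,:480]=b;cv2.imwrite("pics/c4.png",o)
O=np.array([566.9,150.1]);u=np.array([-.2756,.9613]);v=np.array([-.9613,-.2756])
for n,im,d in(("top",T,dt),("side",S,ds)):
    W=world(n,d);hsv=cv2.cvtColor(im,cv2.COLOR_BGR2HSV);Q=W[...,:2]-O;gx=Q@u;gy=Q@v
    m=(hsv[...,1]>70)&(hsv[...,2]>110)&(hsv[...,0]<25)&(d>0)&(np.abs(gy)<30)&(gx<-130)&(gx>-380)&(W[...,2]>8)
    for lo in range(-360,-145,30):
        k=m&(gx>lo)&(gx<lo+30)
        if k.sum()>3: print(n,lo,k.sum(),np.median(gy[k]).round(1),np.percentile(W[...,2][k],[50,90]).round(1))
    print("tip",gx[m].max().round(1))
for q in("jar","clamp_ring","beaker","spatula","bottle_a"):
    print(q,[(np.round(x["at"]).tolist(),round(x["score"],2)) for x in optics.search_frame("top",q)])
E
```

```text
time: 24.9
tool_pos: [661.8, -163.2, 194.7]
tcp_rot: [179.5, -0.8, 16.0]
ft_force: [1.1, -0.9, 0.3]
finger_gap: 68.5
time: 25.5
tool_pos: [706.1, -335.9, 181.7]
tcp_rot: [-180.0, 0.0, 15.9]
ft_force: [0.4, -0.2, -0.4]
finger_gap: 68.2
top -360 54 2.7 [59.3 63.9]
top -330 85 2.4 [56.8 62. ]
top -300 46 0.8 [13.9 16.7]
top -270 46 1.5 [12.5 16.3]
top -240 45 1.0 [12.7 16.4]
top -210 46 2.2 [13.8 16.4]
top -180 39 2.8 [12.6 15.8]
tip -153.7
side -360 36 6.6 [59.5 61.9]
side -330 155 1.4 [44.1 61.5]
side -300 22 0.4 [16.2 55.2]
side -270 27 -2.3 [14.8 15.8]
side -240 27 -3.8 [15.2 17.2]
side -210 21 -1.3 [15.2 17. ]
side -180 30 0.3 [14.8 18.1]
tip -148.3
jar [([753.0, -42.0, 74.0], 0.84)]
clamp_ring []
beaker [([732.0, 234.0, 45.0], 0.88), ([368.0, 236.0, 6.0], 0.71)]
spatula [([368.0, 234.0, 8.0], 0.66)]
bottle_a [([457.0, 447.0, 112.0], 0.87), ([646.0, 475.0, 110.0], 0.67)]
```

View pics/c4.png

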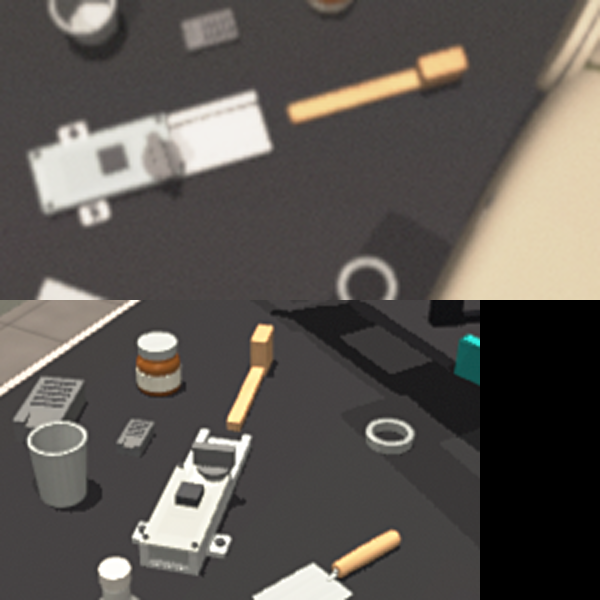

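The lead-in (215,135) is empty, so the cassette is fully in the tunnel. The knob lies crosswise (163,155), and the stick lies flat and clear of the guide (290–465, 55–115). The bystanders are in place. Handing in.

```bash
python3 -c "
from bench import hand_in
print(hand_in())"
```

```text
the job is handed in; nothing more can be done
None
```

I turned the lock screw clockwise about 87° to its stop, then used the pale stick to push the middle-sized cassette through the channel. I handed the job in at about 26 s of the 69 s allowed.

- **Push:** The shoe dragged at about 8 N, and the force rose slightly over the last 6 mm, which looked like the feeler being pressed in. The end stop then showed as a jump from 9 to 19 N (limit 25 N) with no further travel.
- **Stick:** I drew it straight back and laid it on the bench, with its tip about 30 mm clear of the guide.

**Last checks:**
- The lead-in is empty, the knob lies across the channel, and the stick is flat with its blade top at about 14 mm.
- The network found the jar, beaker, spatula and bottles within about 4 mm of where they started.
- The network missed the clamp ring in the last picture, but it shows there and looks undisturbed.
- I could not see the cassette under the roof or read the feeler, so "home" rests on the force step and the stick's position.

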